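Lower the ratchet clamp onto a wire-drawing die

ROBOT

A 6-joint arm with a two-finger parallel gripper is mounted at the origin on the work surface. World frame = base frame: x ahead of the robot, y to its left, z up, the work surface at z = 0. Lengths are in m, angles in rad, forces in N, time in s.
With the tool pointing down it reaches from about 0.325 to 0.775 m from the base axis. Payload 5.5 kg.
Tool frame: the origin (TCP) lies midway between the tips of the shut fingers; the grasp point (between the pads) lies 19 mm behind it (hold_point_z is the distance from the TCP to the grasp point, in m); z points along the fingers, x is the direction in which the jaws open and shut, and the axes are right-handed (so a half turn about z gives the same grasp; the last joint's range is limited). The gripper opens to 88 mm and grips with 3 to 60 N. Pads are 20 mm wide; open, the fingers measure 115 mm over their backs; the gripper's body (75 mm by 178 mm) begins 61 mm behind the grasp point.
Start: joints at [1.146, 0.091, 1.231, -0, 1.82, -0.057], TCP at [0.216, 0.56, 0.223] pointing down, gripper open.
Joint ranges: [-2.87, 2.87], [-0.86, 2.18], [0.17, 2.46], [-1.51, 4.65], [0.06, 2.69], [-2.65, 2.65]. Speed limits (rad/s): [2.57, 2.57, 3.01, 3.14, 3.14, 3.14].

INTERFACE

Orientations are given as [roll, pitch, yaw] about the fixed x, y, z axes, in that order (R = Rz(yaw) Ry(pitch) Rx(roll)).
In Python, from bench import read_state, camera, finish_job, hold_point_z gives the robot as it stands.
- The arm moves only by the tool step_arm, never from a script. Its argument "targets" is a list of rows, each a list of 3 entries, a list of its own where there are three numbers: the closure in counts, from 0 (fully open) to 255 (shut), then the shift along the tool's x, y, z in m, then the turn, a rotation vector about the tool's x, y, z in rad. In form: [[fingers, [dx, dy, dz], [ax, ay, az]], ...]. A call has exactly 5 rows; each row is the pose to reach, as a shift and turn from the pose commanded when the call began, along the tool's axes at that moment; what a row does not reach only later rows make up. A row lasts 1/8 s, in which the tool goes at most 62.5 mm and 10.7 degrees, less where a joint would pass 70% of its speed; a pose out of reach is approached as far as the arm can. A call with a gripper value outside its range is refused whole. The fingers move at their own pace and stop on an object; "newtons" is the grip in N (left out, the last holds). Time passes only in rows, so rows that repeat a pose let the fingers close, or fill a call up. It gives the time, the measured TCP pose, the force and the opening at its end, in the units of the state.
- read_state(): the state, without advancing time (a new reading comes with each control period).
- camera(name): name is "scene" or "side" or "wrist"; returns a dict with "frame" (384x512x3 uint8, red, green, blue), "fov_y" (degrees; the focal length in pixels is half the picture's height over the tangent of half this angle, whatever the lens; pixels are square), "cx", "cy" (the principal point, pixels), "position" and "rotation" of the camera in the world. Camera axes: x right, y down, z forward; pixel columns grow to the right and rows downward; lengths in m; the calibration is good to about 2 mm. The wrist camera is an equidistant fisheye: a pixel r from the principal point sees the ray r / f radians off the axis. A picture is of the moment at which its call begins. There is no depth.
- finish_job(): hands the job in, once; it reports no verdict.
The state is a dict: "time": time; "joint_positions": joint angles; "qvel": joint speeds; "tau": joint torques, N m; "ee_pos": TCP position; "tool_rot": TCP orientation; "contact_force": force on the tool from outside, world axes, zero at the start; "moment": the same for the moment, N m; "opening": finger opening in m.
Only numpy, scipy, OpenCV 4.12 (cv2) and the standard library are available. Lean on these libraries where they do the work, as an engineer would, in place of code of your own. Each camera call takes 0.05 s, during which the arm holds its last target. There are 200 camera calls.

TASK

The ratchet clamp on the bench holds its arm up above the brass die in its nest. Press the pawl's thumb tab (behind the hinge) all the way down so that the pawl swings clear of the teeth, and then push the arm fully down by its crossbar until its pad rests on the die. Only press and push: do not raise the arm, keep the die seated in its nest, and leave the other things on the bench where they are.

Things in the scene. Friction and masses are not known exactly. Their poses are not given: they have to be found in the camera images.
- clamp: Grey steel ratchet clamp screwed to the bench, base plate 215 x 90 x 12 mm. Origin: on the bench straight below the arm's hinge. Its -x axis runs along the base towards the crossbar end, +x towards the thumb tab, z up; y is parallel to the hinge. Base plate spans x -125 to +90 mm; two cheeks around the hinge reach z = 108 mm and x = +-23 mm, y = +-21 mm. It is fixed and cannot move; its place and direction on the bench differ each time.
- ratchet_arm (a joint): Angle of the steel arm (rad): 0 = arm level, pad resting on the die (fully down); grows as the arm rises. It starts between 0.74 and 0.86. The hinge is stiff and the arm stays where it is left; with the pawl free, 3 to 9 N straight down on the crossbar moves it down. With the pawl engaged a tooth catches on the pawl's hook at about 0.68 (the arm has a little play before that) and the arm goes no lower.
- hinge_axis (a point): Centre of the arm's hinge, 85 mm above the bench, on the clamp's origin. The hinge axis is the clamp's y. A 42 mm radius toothed steel disc turns with the arm at the hinge (teeth to 57 mm radius).
- crossbar (a point): Centre of the black round crossbar (20 mm diameter, 90 mm long, parallel to the hinge) at the free end of the arm, 160 mm from the hinge axis. With the arm at angle a it lies at clamp x = -160 cos a mm and 160 sin a mm above the hinge. To push, bear on its top, 10 mm above this point, and follow the arc; at the end the bar's centre is 85 mm above the bench.
- pawl (a joint): Angle of the pawl (rad): near 0 = hook over the teeth (engaged), 0.36 = tab fully down against its stop, hook well clear. From about 0.2 the teeth pass; press until it stops (over 0.28). Stiff pivot: it stays where it is left; 4 to 9 N down on the tab moves it, more if the arm has been pushed hard onto the hook.
- thumb_tab (a point): Middle of the top face of the pawl's dark steel thumb tab, a plate 32 mm (along clamp x) x 34 mm x 6 mm with three light ribs, behind the hinge. Engaged it is at clamp x = 106 mm, 66 mm above the bench, level. The pawl turns about an axis parallel to y at clamp x = 47 mm, 30 mm above the bench, so pressed to the stop this point is about 23 mm lower and 9 mm farther out, and the tab slopes down outwards by 0.36 rad.
- pad_face (a point): Centre of the underside of the 18 mm black rubber pad under the arm, 85 mm from the hinge along the arm and 49 mm below the arm's centreline.
- clamped_die_mid (a point): Centre of the loose brass die (32 mm diameter, 16 mm high) seated in the clamp's round nest at clamp x = -85 mm, centre 28 mm above the bench; it stands 8 mm above the nest rim.
- die_a_mid (a point): Centre of a spare brass die, 32 mm diameter, 16 mm high, standing beside the clamp. Bystander.
- die_b_mid (a point): Centre of another spare brass die of the same size on the other side of the clamp. Bystander.
- collar_mid (a point): Centre of a steel ring, 38 mm outside diameter, 16 mm high, beside the clamp. Bystander.
- eyepiece_mid (a point): Centre of a black microscope eyepiece, 42 mm diameter, 60 mm high. Bystander.
- bottle_mid (a point): Centre of an orange drinking bottle, 72 mm diameter, 220 mm high. Bystander.
- jar_mid (a point): Centre of a white jar with a black cap, 52 mm diameter, 70 mm high. Bystander.
- screwdriver: Screwdriver lying on the bench, 190 mm long; origin under its middle, blade to its +x. Bystander.

How it is judged:
On the way, in this order (a step that is already met when the one before it is completed fails the run):
1. the pawl is pressed free while the arm is still up (value of joint pawl above 0.28 rad and value of joint ratchet_arm above 0.6 rad), for 0.1 s.
2. the arm is pushed fully down (value of joint ratchet_arm below 0.035 rad), for 0.2 s.
At the end, for the whole second after the job is handed in: The arm is down (joint below 0.035 rad) and still, its pad over the die within 8 mm, the die seated in its nest (centre 25 to 31 mm above the bench), the pawl still clear of the teeth (over 0.2 rad) (value of joint ratchet_arm below 0.035 rad and z of clamped_die_mid in the frame of clamp between 0.025 and 0.031 m and value of joint pawl above 0.2 rad and horizontal distance between pad_face and clamped_die_mid below 0.008 m and velocity of joint ratchet_arm below 0.05 rad/s); the robot touches nothing.
It fails at once if the arm is raised (value of joint ratchet_arm above 0.97 rad).
It fails at once if the die is lifted or knocked out of its nest (distance of clamped_die_mid from where it was at the start of the episode above 0.008 m).
It fails at once if a bystander is shifted by more than 20 mm (distance of any of die_a_mid, die_b_mid, collar_mid, eyepiece_mid, bottle_mid, jar_mid, screwdriver from where it was at the start of the episode above 0.02 m).
It fails at once if a bystander is lifted (height (world z) of any of die_a_mid, die_b_mid, collar_mid above 0.023 m or height (world z) of eyepiece_mid above 0.045 m or height (world z) of bottle_mid above 0.125 m or height (world z) of jar_mid above 0.05 m or height (world z) of screwdriver above 0.035 m).
It also fails if it takes over 45 s, if anything falls off the work surface, if the arm or the gripper's body presses on something with over 40 N, if the wrist force passes 120 N, or if a joint passes its speed limit or range.

## Working session

There is one attempt and no reset: what is moved stays moved. The work goes in short steps, Python scripts to look and compute and a tool call to move; the robot and the scene stay as the last step left them, time stands still between calls to the robot, and variables do not carry over. Pictures are saved under pics/ and viewed, about 8 in all and at most 12, crops included, and the job is handed in when it is done.

Besides the shell and the picture viewer there is one more tool, called as name(argument=value, ...) on one line, values as JSON. step_arm: Moves the arm, as the interface text tells. Its arguments: {"type":"object","properties":{"targets":{"type":"array"},"newtons":{"type":"number"}},"required":["targets"]}

```bash
mkdir -p pics
cat > h.py <<'E'
import numpy as np, cv2
from bench import read_state, camera, finish_job, hold_point_z
def shot(n,fn):
    c=camera(n); cv2.imwrite('pics/'+fn,c['frame'][:,:,::-1]); np.save('pics/'+fn+'.npy',c,allow_pickle=True); return c
def load(fn): return np.load('pics/'+fn+'.npy',allow_pickle=True).item()
def ray(c,u,v,fish=False):
    f=192/np.tan(np.radians(c['fov_y']/2)); x,y=u-c['cx'],v-c['cy']
    if fish:
        r=np.hypot(x,y);t=r/f; d=np.array([np.sin(t)*x/r,np.sin(t)*y/r,np.cos(t)])
    else: d=np.array([x/f,y/f,1])
    return np.array(c['position']),np.array(c['rotation'])@(d/np.linalg.norm(d))
def plane(c,u,v,z,fish=False):
    p,d=ray(c,u,v,fish); return p+d*(z-p[2])/d[2]
def proj(c,P):
    f=192/np.tan(np.radians(c['fov_y']/2)); q=np.array(c['rotation']).T@(np.array(P)-c['position']); return c['cx']+f*q[0]/q[2],c['cy']+f*q[1]/q[2]
def tri(rs):
    A=0;b=0
    for p,d in rs:
        M=np.eye(3)-np.outer(d,d); A=A+M; b=b+M@p
    return np.linalg.solve(A,b)
E
python3 - <<'E'
from h import *
s=read_state(); print(s)
for n in('scene','side'):
    c=shot(n,n+'1.png'); print(n,c['position'],c['rotation'],c['fov_y'],c['cx'],c['cy'])
a=np.hstack([cv2.imread('pics/scene1.png'),cv2.imread('pics/side1.png')])
E
```

```text
{'time': 0.0, 'joint_positions': array([ 1.14630027e+00,  9.18051633e-02,  1.23183789e+00,  6.70190125e-06,
        1.81975990e+00, -5.67117631e-02]), 'qvel': array([ 0.00071273, -0.00025451,  0.00032658,  0.00176028,  0.00210971,
        0.0003943 ]), 'tau': array([ 8.97358805e-04, -4.46465063e+01, -4.06436813e+01,  6.95971283e-02,
        2.98788166e-02, -1.08823835e-04]), 'ee_pos': array([0.21562222, 0.55962301, 0.22156611]), 'tool_rot': array([-3.14148356e+00,  1.80701699e-03,  1.20301377e+00]), 'contact_force': array([ 0.01591178, -0.37499458, -0.10619446]), 'moment': array([-0.03341148, -0.04194646,  0.00212199]), 'opening': 0.08780833816370125}
scene [ 1.47857302 -0.52185637  0.74935713] [-2.10981479 -0.02062775  1.05954164] 50.14928918980099 264.06472316801853 187.474452416896
side [ 0.29905172 -0.69832982  0.94285568] [-2.42085058 -0.00636769 -0.32149429] 53.284578376394954 254.81995874691157 190.9369446968139
```

View pics/scene1.png

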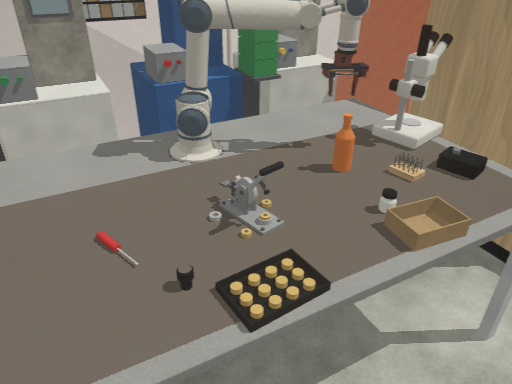

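View pics/side1.png

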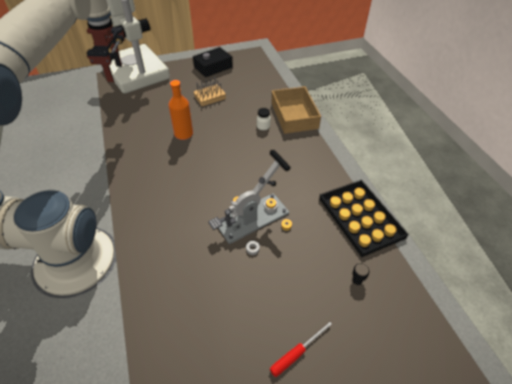

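The scene view shows the clamp near (250,205), with the crossbar at about (271,169). In the side view the clamp is near (250,215) and the crossbar at about (279,160). The camera rotation is given as rpy, so I'll fix the helper and zoom in.

```bash
sed -i "s/^import numpy.*/&\nfrom scipy.spatial.transform import Rotation as Ro/; s/np.array(c\['rotation'\])/Ro.from_euler('xyz',c['rotation']).as_matrix()/g" h.py
python3 - <<'E'
from h import *
a=cv2.imread('pics/scene1.png')[155:245,205:295]; b=cv2.imread('pics/side1.png')[145:255,200:300]
f=lambda i,s:cv2.resize(i,None,fx=s,fy=s,interpolation=cv2.INTER_CUBIC)
A=f(a,4.4)[:396];B=f(b,4)
o=np.zeros((440,800,3),np.uint8);o[:A.shape[0],:396]=A;o[:440,400:800]=B
cv2.imwrite('pics/z1.png',o)
c=load('scene1.png');d=load('side1.png')
print(proj(c,[0,0,0]),proj(d,[0,0,0]))
bar=tri([ray(c,271,169),ray(d,279.5,160.5)]);print(bar,proj(c,bar),proj(d,bar))
E
```

```text
(np.float64(195.88720644698157), np.float64(150.28878782424215)) (np.float64(74.10013545591985), np.float64(259.3850618697326))
[0.60896699 0.00126335 0.20362376] (np.float64(271.0144870914297), np.float64(168.98301193221434)) (np.float64(279.5049010400761), np.float64(160.5221291595967))
```

View pics/z1.png

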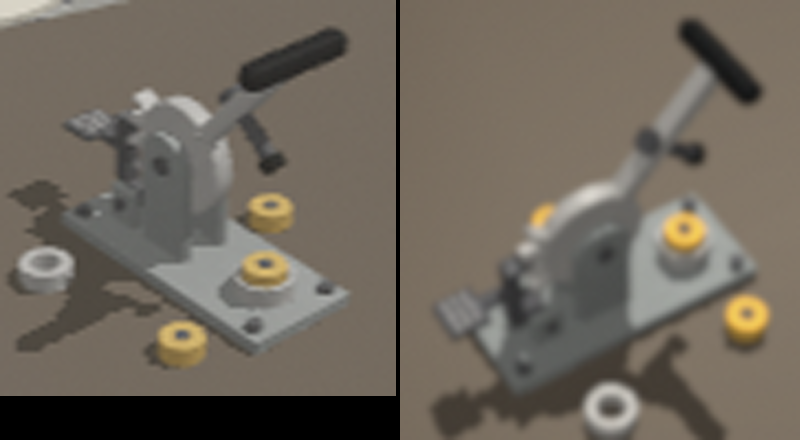

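The zoom shows, in crop pixels for scene and side respectively: crossbar centre (295,59) and (721,61), die top (265,266) and (685,229), tab (90,124) and (461,312).

Run:
```python
from h import *
c=load('scene1.png');d=load('side1.png')
S=lambda x,y:ray(c,205+x/4.4,155+y/4.4)
D=lambda x,y:ray(d,200+(x-400)/4,145+y/4)
pl=lambda r,z:r[0]+r[1]*(z-r[0][2])/r[1][2]
bar=tri([S(295,59),D(721,61)]);tab=tri([S(90,124),D(461,312)]);die=tri([S(265,264),D(685,229)])
print('bar',bar,'tab',tab,'die',die, pl(S(265,264),.036),pl(D(685,229),.036),'tab@66',pl(S(90,124),.066),pl(D(461,312),.066))
for r in (S(65,215),S(257,343),S(346,292),D(520,388),D(752,270),D(692,198)): print('corner',pl(r,.012))
e1=tri([S(247,78),D(690,30)]);print('ends (may be swapped)',tri([S(247,78),D(752,92)]),tri([S(343,40),D(690,30)]))
t=tab[:2];q=die[:2]; v=(q-t)/np.linalg.norm(q-t); print('-x dir',np.degrees(np.arctan2(v[1],v[0])),np.linalg.norm(q-t),'origin',q-v*.085,t+v*.106)
v2=(bar[:2]-t);print(np.degrees(np.arctan2(v2[1],v2[0])),'arm a',np.arcsin((bar[2]-.085)/.16))
```

```text
bar [0.61113697 0.00223589 0.20503397] tab [ 0.40293362 -0.04814992  0.06391747] die [ 0.5898205  -0.0029304   0.03583207] [ 0.58944264 -0.00211163  0.036     ] [ 0.58963375 -0.00401713  0.036     ] tab@66 [ 0.4064594  -0.04991727  0.066     ] [ 0.40270005 -0.04935417  0.066     ]
corner [ 0.4351179  -0.08508243  0.012     ]
corner [ 0.63796062 -0.03504538  0.012     ]
corner [0.61574575 0.04881314 0.012     ]
corner [ 0.43250911 -0.08886474  0.012     ]
corner [ 0.63240888 -0.04031113  0.012     ]
corner [0.61374499 0.0429679  0.012     ]
ends (may be swapped) [ 0.61929516 -0.03592587  0.2063203 ] [0.6026496  0.04206733 0.20368634]
-x dir 13.601975583891036 0.19227977123616483 origin [ 0.5072045  -0.02292033] [ 0.50596062 -0.0232213 ]
13.604191045759924 arm a 0.8483831179350977
```

Run:
```python
from h import *
c=load('scene1.png');d=load('side1.png')
print('bottle base',plane(c,343,168,0),plane(d,182,136,0),'top',tri([ray(c,347,115),ray(d,175,83)]))
# shift in tool axes to above the tab (clamp x=113)
s=read_state();R=Ro.from_euler('xyz',s['tool_rot'])
v=np.array([np.cos(.2375),np.sin(.2375)]);o=np.array([.5066,-.0231]);t=o-.113*v
print('tab target',t)
for z in (.28,.10): print(R.inv().apply(np.r_[t,z]-s['ee_pos']))
print('turn',(Ro.from_euler('xyz',[np.pi,0,.2375+np.pi/2]),(R.inv()*Ro.from_euler('xyz',[np.pi,0,.2375+np.pi/2])).as_rotvec())[1])
```

```text
bottle base [0.40554684 0.45071251 0.        ] [0.39373386 0.43011183 0.        ] top [0.40236556 0.4390281  0.21944162]
tab target [ 0.396772   -0.04968591]
[-0.50354529  0.38809994 -0.05751577]
[-0.50321742  0.38811284  0.12248393]
turn [-0.00062071  0.00174386 -0.60526527]
```

step_arm(targets=[[255,[0,0,-0.055],[0,0,0]],[255,[-0.04,0.03,-0.058],[0,0,0]],[255,[-0.08,0.062,-0.058],[0,0,0]],[255,[-0.12,0.093,-0.058],[0,0,0]],[255,[-0.16,0.123,-0.058],[0,0,0]]], newtons=40)

```text
time: 0.72
ee_pos: [0.2732, 0.3647, 0.2801]
tool_rot: [-3.142, 0.001, 1.203]
contact_force: [-0.1, -0.2, -0.0]
opening: 0.041
```

step_arm(targets=[[255,[-0.043,0.033,0],[0,0,0]],[255,[-0.086,0.066,0],[0,0,0]],[255,[-0.129,0.099,0],[0,0,0]],[255,[-0.172,0.132,0],[0,0,0]],[255,[-0.215,0.165,0],[0,0,0]]])

```text
time: 1.35
ee_pos: [0.3497, 0.1048, 0.2804]
tool_rot: [3.141, -0.0, 1.203]
contact_force: [1.3, -0.3, 0.2]
opening: 0.0007
```

step_arm(targets=[[255,[-0.043,0.033,0],[0,0,-0.15]],[255,[-0.086,0.066,0],[0,0,-0.3]],[255,[-0.128,0.1,0],[0,0,-0.45]],[255,[-0.128,0.1,0],[0,0,-0.605]],[255,[-0.128,0.1,0],[0,0,-0.605]]])

```text
time: 1.98
ee_pos: [0.3968, -0.0497, 0.2801]
tool_rot: [-3.14, -0.001, 1.804]
contact_force: [-0.3, -0.2, 0.1]
opening: 0.0006
```

Run:
```python
from h import *
s=read_state();print(s['time'],s['ee_pos'],s['tool_rot'],s['joint_positions'],s['contact_force'],s['opening'])
c=shot('wrist','w1.png')
print(c['position'],c['rotation'],c['fov_y'],c['cx'],c['cy'])
```

```text
1.975 [ 0.39682838 -0.04967491  0.28008242] [-3.14045121e+00 -6.30724283e-04  1.80442892e+00] [-2.09720867e-01 -4.21053188e-01  1.58472580e+00  8.72767086e-05
  1.97922169e+00 -2.01411554e+00] [-0.29360245 -0.24201729  0.07621767] 0.0005662231253357903
[ 0.31751396 -0.0690193   0.44269035] [ 2.84087975e+00 -1.30966108e-03  1.80395689e+00] 65.70646984690485 258.0555756099366 189.76753966702466
```

View pics/w1.png

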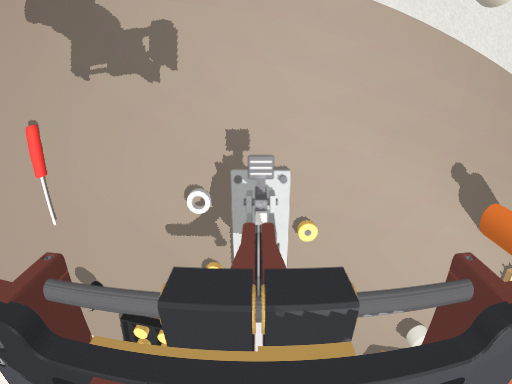

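The wrist view shows the tab centred at about (261,167), in line with the clamp, and the collar at (199,202).

Run:
```python
from h import *
c=load('w1.png');s=read_state()
p=plane(c,261,167,.066,True);print('tab',p,'edges',plane(c,248,167,.066,True),plane(c,274,167,.066,True),'collar',plane(c,199,200,.016,True))
```

```text
tab [ 0.40006629 -0.04497881  0.066     ] edges [ 0.40395152 -0.06140663  0.066     ] [ 0.39613968 -0.02854405  0.066     ] collar [ 0.4831453  -0.12255413  0.016     ]
```

step_arm(targets=[[255,[0.002,0,0.05],[0,0,0]],[255,[0.002,0,0.1],[0,0,0]],[255,[0.002,0,0.15],[0,0,0]],[255,[0.002,0,0.19],[0,0,0]],[255,[0.002,0,0.2],[0,0,0]]])

```text
time: 2.65
ee_pos: [0.3949, -0.0458, 0.078]
tool_rot: [-3.138, -0.002, 1.807]
contact_force: [0.2, 0.3, 0.7]
opening: 0.0004
```

step_arm(targets=[[255,[0,0,0.004],[0,0,0]],[255,[0,0,0.008],[0,0,0]],[255,[0,0,0.012],[0,0,0]],[255,[0,0,0.016],[0,0,0]],[255,[0,0,0.02],[0,0,0]]])

```text
time: 3.28
ee_pos: [0.396, -0.0475, 0.0614]
tool_rot: [-3.14, 0.001, 1.808]
contact_force: [-5.5, -1.5, 7.8]
opening: 0.0001
```

step_arm(targets=[[255,[0,0,0.002],[0,0,0]],[255,[0,0,0.004],[0,0,0]],[255,[0,0,0.006],[0,0,0]],[255,[0,0,0.008],[0,0,0]],[255,[0,0,0.01],[0,0,0]]])

```text
time: 3.9
ee_pos: [0.3943, -0.048, 0.0509]
tool_rot: [-3.136, 0.0, 1.807]
contact_force: [-9.3, -2.9, 6.0]
opening: 0.0006
```

Run:
```python
from h import *
s=read_state();print(s['ee_pos'],s['contact_force'])
c=shot('side','s2.png')
cv2.imwrite('pics/s2z.png',cv2.resize(cv2.imread('pics/s2.png')[145:255,190:300],None,fx=5,fy=5,interpolation=cv2.INTER_CUBIC))
```

```text
[ 0.39425624 -0.04797213  0.05086679] [-9.26999976 -2.88438709  5.95232438]
```

View pics/s2z.png

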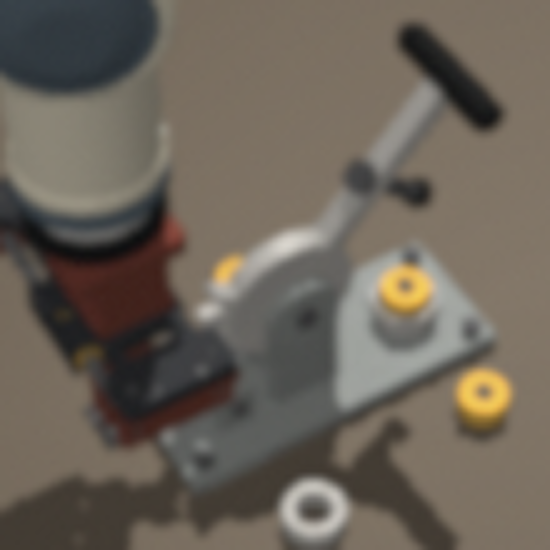

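The view shows the arm still up at the same angle, and the gripper body close to the disc and hook. The sideways force of 9.7 N outward is large against 6 N up, so something besides the tab may be touching. I'll back off and lean the tool outward by 0.3 rad. That gives more room and matches the slope of the tab.

step_arm(targets=[[255,[0,0,-0.012],[0,0,0]],[255,[0,0,-0.02],[0,0,0]],[255,[0,0,-0.02],[-0.1,0,0]],[255,[0,0,-0.02],[-0.2,0,0]],[255,[0,0,-0.02],[-0.3,0,0]]])

```text
time: 4.58
ee_pos: [0.3971, -0.047, 0.0717]
tool_rot: [2.837, 0.001, 1.809]
contact_force: [0.0, -0.1, -0.7]
opening: 0.0006
```

Run:
```python
from h import *
s=read_state();print(s['ee_pos'],s['tool_rot'],s['contact_force'],s['moment'],s['joint_positions'])
R=Ro.from_euler('xyz',s['tool_rot']);v=np.array([np.cos(.2375),np.sin(.2375)]);m=np.array([.4015,-.0465])
for off,z in((.009,.060),(.009,.05),(.009,.043),(.009,.04)): print(z,R.inv().apply(np.r_[m-v*off,z]-s['ee_pos']).round(4))
```

```text
[ 0.397098   -0.04696201  0.0717206 ] [2.83702688e+00 1.00998202e-03 1.80858290e+00] [ 0.00551069 -0.10139579 -0.67788458] [-0.01920545  0.21016689 -0.03218962] [-0.34921385 -0.79075968  2.21493396  0.16704164  1.46242789 -2.15472333]
0.06 [-0.0006 -0.0079  0.0098]
0.05 [-0.0006 -0.0109  0.0193]
0.043 [-0.0006 -0.013   0.026 ]
0.04 [-0.0006 -0.0139  0.0289]
```

step_arm(targets=[[255,[0,-0.002,0.006],[0,0,0]],[255,[0,-0.004,0.012],[0,0,0]],[255,[0,-0.006,0.016],[0,0,0]],[255,[0,-0.008,0.02],[0,0,0]],[255,[0,-0.009,0.023],[0,0,0]]])

```text
time: 5.2
ee_pos: [0.3943, -0.0474, 0.0458]
tool_rot: [2.844, -0.0, 1.809]
contact_force: [-7.2, -1.1, 5.1]
opening: 0.0006
```

Run:
```python
from h import *
s=read_state();print(s['ee_pos'],s['contact_force'],s['moment'],s['joint_positions'])
```

```text
[ 0.3943224  -0.04737856  0.04581138] [-7.16486626 -1.05318927  5.13596548] [0.00631183 1.06227883 0.04621265] [-0.35097217 -0.78763409  2.25783199  0.16594576  1.42355228 -2.16341549]
```

step_arm(targets=[[255,[0,-0.0005,0.002],[0,0,0]],[255,[0,-0.001,0.004],[0,0,0]],[255,[0,-0.0015,0.006],[0,0,0]],[255,[0,-0.002,0.007],[0,0,0]],[255,[0,-0.002,0.008],[0,0,0]]])

```text
time: 5.82
ee_pos: [0.3942, -0.0478, 0.0427]
tool_rot: [2.844, 0.002, 1.809]
contact_force: [-35.9, 0.6, 38.3]
opening: 0.0005
```

Run:
```python
from h import *
s=read_state();print(s['ee_pos'],s['contact_force'],s['moment'],s['joint_positions'])
```

```text
[ 0.39423352 -0.04784019  0.04270273] [-35.8585682    0.60303769  38.34351667] [0.6554229  3.9995679  0.56507757] [-0.3508371  -0.78763694  2.26332107  0.16459029  1.41722652 -2.16543802]
```

The pawl is against its stop: the tip halted at z = 42.7 mm, where the geometry puts the stop, with over 50 N. I'll lift straight up, then untilt.

step_arm(targets=[[255,[0,0.002,-0.01],[0,0,0]],[255,[0,0.006,-0.025],[0,0,0]],[255,[0,0.015,-0.05],[0,0,0]],[255,[0,0.029,-0.095],[0,0,0]],[255,[0,0.044,-0.14],[0.1,0,0]]])

```text
time: 6.45
ee_pos: [0.3949, -0.0476, 0.186]
tool_rot: [2.943, 0.001, 1.806]
contact_force: [-0.1, 0.6, 1.2]
opening: 0.0005
```

Run:
```python
from h import *
s=read_state();print(s['ee_pos'],s['tool_rot'],s['contact_force'],s['joint_positions'])
c=shot('side','s3.png')
cv2.imwrite('pics/s3z.png',cv2.resize(cv2.imread('pics/s3.png')[145:255,190:300],None,fx=5,fy=5,interpolation=cv2.INTER_CUBIC))
R=Ro.from_euler('xyz',s['tool_rot'])
print(R.inv().as_matrix().round(3)@np.array([0,0,.08]),'untilt',(R.inv()*Ro.from_euler('xyz',[np.pi,0,1.808])).as_rotvec())
```

```text
[ 0.39492662 -0.04760256  0.1860144 ] [2.94290972e+00 5.41496012e-04 1.80601972e+00] [-0.07491125  0.58050736  1.22917949] [-0.29330394 -0.66296623  1.92461828  0.10016353  1.70685292 -2.07716413]
[-8.000e-05  1.576e-02 -7.840e-02] untilt [ 0.19868233  0.00073644 -0.00191997]
```

View pics/s3z.png

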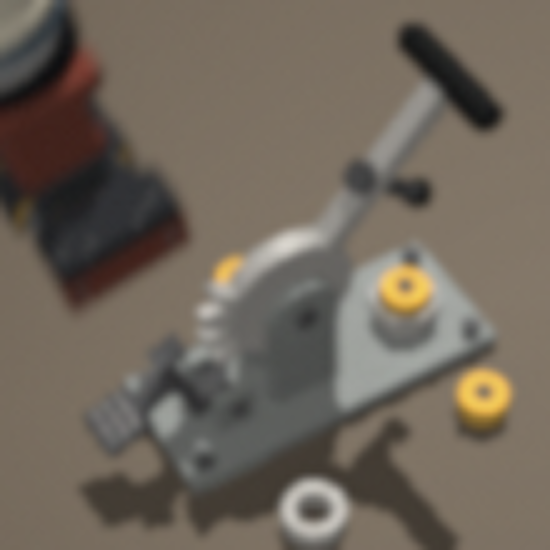

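The tab is now down with the hook clear of the teeth, and the arm is still up. Next I rise, untilt and go above the crossbar.

step_arm(targets=[[255,[0,0.01,-0.05],[0,0,0]],[255,[0,0.017,-0.084],[0.1,0,0]],[255,[0,0.017,-0.084],[0.199,0,0]],[255,[0,0.017,-0.084],[0.199,0,0]],[255,[0,0.017,-0.084],[0.199,0,0]]])

```text
time: 7.12
ee_pos: [0.3957, -0.0471, 0.2695]
tool_rot: [3.14, -0.001, 1.808]
contact_force: [0.3, 0.2, -0.7]
opening: 0.0001
```

Run:
```python
from h import *
s=read_state();print(s['ee_pos'],s['tool_rot'],s['contact_force'])
R=Ro.from_euler('xyz',s['tool_rot'])
v=np.array([np.cos(.2375),np.sin(.2375)]);o=np.array([.5066,-.0231])
print(R.inv().apply(np.r_[o+.106*v,.24]-s['ee_pos']).round(4))
P=lambda a:np.r_[o+v*.16*np.cos(a),.095+.16*np.sin(a)]
p0=P(.848)
for a in (.848,.8,.7,.6,.5,.4,.3,.2,.1,0): print(a,P(a).round(4),'rel',R.inv().apply(P(a)-p0).round(4))
```

```text
[ 0.39573432 -0.04707011  0.26952834] [ 3.14030691e+00 -6.98189265e-04  1.80838387e+00] [ 0.28439121  0.22498584 -0.73179107]
[-0.0028  0.2194  0.0298]
0.848 [0.6095 0.0018 0.215 ] rel [0. 0. 0.]
0.8 [0.6149 0.0031 0.2098] rel [-0.      0.0056  0.0052]
0.7 [0.6255 0.0057 0.1981] rel [-0.      0.0165  0.0169]
0.6 [0.6349 0.008  0.1853] rel [-0.      0.0262  0.0297]
0.5 [0.6431 0.0099 0.1717] rel [-0.      0.0345  0.0433]
0.4 [0.6498 0.0116 0.1573] rel [-0.      0.0415  0.0577]
0.3 [0.6552 0.0129 0.1423] rel [-0.0001  0.0469  0.0728]
0.2 [0.659  0.0138 0.1268] rel [-0.0001  0.0509  0.0883]
0.1 [0.6613 0.0144 0.111 ] rel [-1.000e-04  5.320e-02  1.041e-01]
0 [0.6621 0.0145 0.095 ] rel [-1.000e-04  5.400e-02  1.201e-01]
```

step_arm(targets=[[255,[-0.001,0.055,0],[0,0,0]],[255,[-0.002,0.11,0],[0,0,0]],[255,[-0.003,0.165,0],[0,0,0]],[255,[-0.003,0.219,0],[0,0,0]],[255,[-0.003,0.22,0.02],[0,0,0]]])

```text
time: 7.75
ee_pos: [0.6129, 0.002, 0.2476]
tool_rot: [-3.141, -0.001, 1.809]
contact_force: [-0.8, 1.0, -0.1]
opening: 0.0002
```

step_arm(targets=[[255,[0,0,0.01],[0,0,0]],[255,[0,0,0.02],[0,0,0]],[255,[0,0,0.028],[0,0,0]],[255,[0,0.001,0.034],[0,0,0]],[255,[0,0.003,0.037],[0,0,0]]])

```text
time: 8.38
ee_pos: [0.6131, 0.0022, 0.214]
tool_rot: [3.14, 0.0, 1.808]
contact_force: [-1.5, -0.7, 3.0]
opening: 0.0007
```

Run:
```python
from h import *
s=read_state();print(s['ee_pos'],s['contact_force'],s['joint_positions'])
c=shot('side','s4.png')
cv2.imwrite('pics/s4z.png',cv2.resize(cv2.imread('pics/s4.png')[105:255,200:330],None,fx=4,fy=4,interpolation=cv2.INTER_CUBIC))
```

```text
[0.61305248 0.00216705 0.213992  ] [-1.54014503 -0.69342939  2.98252594] [-5.20349621e-02  1.23390630e-01  1.21141183e+00  1.46806200e-04
  1.80514327e+00 -1.85979358e+00]
```

View pics/s4z.png

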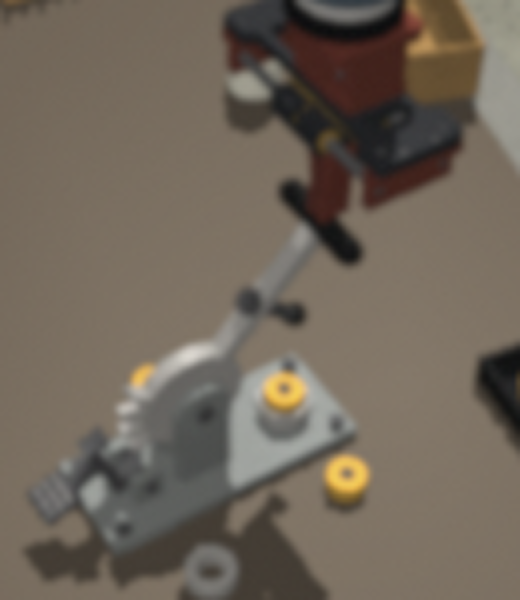

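The fingers rest on the middle of the crossbar with 3 N. I'll follow the arc down.

step_arm(targets=[[255,[0,0.004,0.005],[0,0,0]],[255,[0,0.008,0.011],[0,0,0]],[255,[0,0.013,0.017],[0,0,0]],[255,[0,0.018,0.024],[0,0,0]],[255,[0,0.022,0.03],[0,0,0]]])

```text
time: 9.05
ee_pos: [0.6383, 0.0081, 0.187]
tool_rot: [3.129, 0.002, 1.809]
contact_force: [7.0, 1.9, 10.6]
opening: 0.0004
```

step_arm(targets=[[255,[0,0.003,0.005],[0,0,0]],[255,[0,0.007,0.011],[0,0,0]],[255,[0,0.01,0.017],[0,0,0]],[255,[0,0.013,0.023],[0,0,0]],[255,[0,0.015,0.028],[0,0,0]]])

```text
time: 9.68
ee_pos: [0.652, 0.0117, 0.1577]
tool_rot: [3.133, 0.001, 1.809]
contact_force: [5.2, 1.5, 5.3]
opening: 0.0003
```

step_arm(targets=[[255,[0,0.002,0.006],[0,0,0]],[255,[0,0.004,0.012],[0,0,0]],[255,[0,0.006,0.018],[0,0,0]],[255,[0,0.008,0.024],[0,0,0]],[255,[0,0.009,0.03],[0,0,0]]])

```text
time: 10.3
ee_pos: [0.659, 0.0134, 0.1259]
tool_rot: [3.138, 0.0, 1.808]
contact_force: [4.1, 1.0, 4.5]
opening: 0.0006
```

step_arm(targets=[[255,[0,0.001,0.006],[0,0,0]],[255,[0,0.002,0.012],[0,0,0]],[255,[0,0.002,0.018],[0,0,0]],[255,[0,0.003,0.024],[0,0,0]],[255,[0,0.003,0.028],[0,0,0]]])

```text
time: 10.92
ee_pos: [0.6608, 0.0138, 0.0967]
tool_rot: [3.141, -0.0, 1.808]
contact_force: [1.9, 0.7, 2.9]
opening: 0.0002
```

step_arm(targets=[[255,[0,0,0.001],[0,0,0]],[255,[0,0,0.002],[0,0,0]],[255,[0,0,0.003],[0,0,0]],[255,[0,0,0.004],[0,0,0]],[255,[0,0,0.005],[0,0,0]]])

```text
time: 11.55
ee_pos: [0.6611, 0.0138, 0.0948]
tool_rot: [3.139, 0.0, 1.808]
contact_force: [-3.2, -0.3, 13.8]
opening: 0.0006
```

The fingers stopped at z = 94.8 mm with the force rising. I'll press a little more, hold, then release.

step_arm(targets=[[255,[0,0,0.001],[0,0,0]],[255,[0,0,0.002],[0,0,0]],[255,[0,0,0.002],[0,0,0]],[255,[0,0,0.002],[0,0,0]],[255,[0,0,0.002],[0,0,0]]])

```text
time: 12.18
ee_pos: [0.6611, 0.0138, 0.0946]
tool_rot: [3.138, 0.001, 1.808]
contact_force: [-5.8, 0.9, 16.5]
opening: 0.0009
```

step_arm(targets=[[255,[0,0,-0.006],[0,0,0]],[255,[0,0,-0.02],[0,0,0]],[255,[0,0,-0.06],[0,0,0]],[255,[0,0,-0.11],[0,0,0]],[255,[0,0,-0.16],[0,0,0]]])

```text
time: 12.8
ee_pos: [0.6603, 0.0137, 0.2516]
tool_rot: [-3.141, -0.0, 1.808]
contact_force: [0.5, 0.8, 0.6]
opening: 0.0003
```

Run:
```python
from h import *
s=read_state();print(s['ee_pos'],s['contact_force'])
shot('side','s5.png');shot('scene','c5.png')
f=lambda i,s:cv2.resize(i,None,fx=s,fy=s,interpolation=cv2.INTER_CUBIC)
A=f(cv2.imread('pics/c5.png')[155:245,205:305],4);B=f(cv2.imread('pics/s5.png')[155:245,200:300],4)
cv2.imwrite('pics/z5.png',np.hstack([A,B]))
```

```text
[0.66033125 0.01369072 0.2515561 ] [0.53863301 0.79692665 0.56708386]
```

View pics/z5.png

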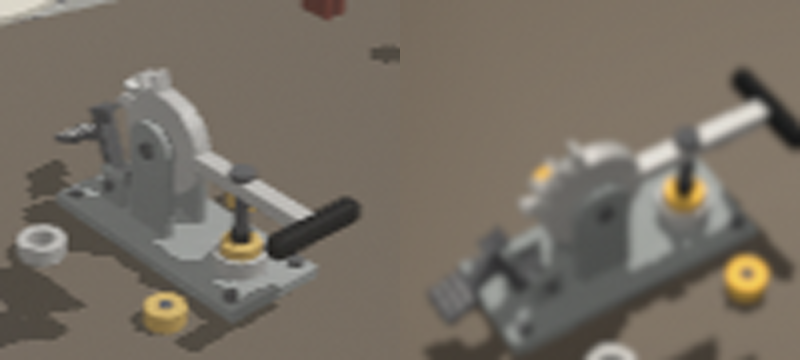

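The views show the arm level with its pad on the seated die, the hook clear and the tab down. The tool is well away from everything, so I'm handing in.

```bash
python3 -c "
from bench import *
print(read_state()['time']);print(finish_job())"
```

```text
12.9
the job is handed in; nothing more can be done
None
```

I pressed the thumb tab down to its stop, pushed the crossbar along its arc until the pad sat on the die, then lifted the tool clear and handed the job in at 12.9 s. No verdict was reported.

- **Pawl:** my first press, with the tool vertical, showed an unexpectedly large sideways force. I backed off, leaned the tool outward by 0.3 rad and pressed again. The fingertip stopped at z = 42.7 mm, about where the stop should be, at roughly 52 N. The sideways part was still about 36 N, which I did not explain. The next picture showed the hook clear of the teeth and the arm still up.
- **Arm:** the fingers stopped on the crossbar at z = 94.6 mm, against 95 mm expected for fully down, with 16.5 N held for about half a second.
- **Last pictures:** they show the arm level, the die seated under the pad, the hook clear and the tool about 15 cm above the bar. The spare dies and collar looked undisturbed; the other bystanders were outside the final crops.

I judged the final arm and pawl angles from the contact heights and the pictures, without a separate measurement.

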